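# Clamp a padlock with the eccentric of a holding fixture

### The arm

A 7-joint arm with a two-finger parallel gripper is mounted at the origin on a cart in front of the work surface, level with it; the furniture and walls round the work are solid. World frame = base frame: x ahead of the robot, y to its left, z up, the work surface at z = 0. Lengths are in m, angles in degrees, forces in N, time in s.
With the tool pointing down it reaches from about 0.4 to 0.875 m from the base axis. Payload 6.5 kg.
Tool frame: the origin (TCP) lies at the very end of the fingers, on their centre line; the grasp point (between the pads) lies 19 mm behind it (ctrl.pinch_z is the distance from the TCP to the grasp point, in m); z points along the fingers, y is the line along which they close (so a half turn about z gives the same grasp; the last joint's range is limited). The gripper opens to 85 mm and grips with 20 to 120 N. Pads are 22 mm wide; open, the fingers measure 114 mm over their backs; the gripper's body (76 mm by 85 mm) begins 54 mm behind the grasp point. The pads swing forward as they close: fully open they stand 13 mm farther back than shut.
Start: joints at [-3.793, 30.733, -0.252, 88.115, 0.149, 61.152, -4.079], TCP at [0.65, 0, 0.231] pointing down, gripper open.
Joint ranges: [-154.64, 154.64], [-21.42, 123.67], [-72.66, 72.17], [13.99, 137.28], [-74.86, 254.86], [10.95, 109.41], [-158.01, 158.01]. Speed limits (degrees/s): [136.94, 136.94, 180, 180, 180, 180, 180].

### API

Orientations are given as [roll, pitch, yaw] about the fixed x, y, z axes, in that order (R = Rz(yaw) Ry(pitch) Rx(roll)).
In Python, from station import ctrl, grab_frame, workorder gives the robot as it stands.
- The arm moves only by the tool drive_tool, never from a script. Its argument "deltas" is a list of rows, each an object with "grip": the opening, from 0 (shut) to 1 (fully open); "xyz": the shift along the tool's x, y, z scaled (see below), a list of three; "turn": the turn, a rotation vector about the tool's x, y, z scaled (see below), a list of three. A call has 1 to 8 rows; each row shifts and turns the commanded pose from where the row before left it, along the tool's axes as they then stand; what a row does not reach is not made up. The controller multiplies each number of a shift by 2 cm and each number of a turn by 0.12 rad. A row lasts 1/10 s, in which the tool goes at most 50 mm and 8.59 degrees, less where a joint would pass 70% of its speed; a pose out of reach is approached as far as the arm can. A call with a number of a shift or a turn outside -1 to 1 is refused whole. A call with a gripper value outside its range is refused whole. The fingers move at their own pace and stop on an object; "newtons" is the grip in N (left out, the last holds). Time passes only in rows, so rows that do not move let the fingers close. It gives the time, the measured TCP pose, the force, the opening and the grip force at its end, in the units of the state.
- ctrl.get_obs(): the state, without advancing time (a new reading comes with each control period).
- grab_frame(name): name is "scene" or "side" or "wrist"; returns a dict with "pixels" (400x640x3 uint8, blue, green, red), "depth" (400x640 float32, m along the optical axis (not along the pixel's ray), 0 where there is no reading), "fx", "fy", "cx", "cy" (pixels), "R" (3x3) and "t" (3): a world point X has camera coordinates R X + t. Camera axes: x right, y down, z forward; pixel columns grow to the right and rows downward; lengths in m; the calibration is good to about 2 mm. A picture is of the moment at which its call begins.
- workorder.job_done(): hands the job in; it is judged then, once.
The state is a dict: "time": time; "joint_positions": joint angles; "joint_vel": joint speeds; "joint_efforts": joint torques, N m; "ee_pos": TCP position; "tool_rot": TCP orientation; "ft_force": force on the tool from outside, world axes, zero at the start; "torque": the same for the moment, N m; "opening": opening from 0.0 (shut) to 1.0 (fully open); "finger_force": force on a finger pad.
Only numpy, scipy, OpenCV 4.12 (cv2) and the standard library are available. Lean on these libraries where they do the work, as an engineer would, in place of code of your own. Each camera call takes 0.05 s, during which the arm holds its last target. There are 200 camera calls.

### The job

Set the brass padlock up in the holding fixture, ready for the microscope: lay it flat on the steel plate with its keyway end against the two pins and its side against the rubber buffer of the end stop, then turn the eccentric's knob clockwise until the lobe bears on its other side and nips it with about 18 N, and let go so that it stays held. Never press harder than 40 N with the eccentric, or the brass is marked, and leave the things around it where they are.

Things in the scene. Friction and masses are not known exactly. Their poses are not given: they have to be found in the camera images.
- fixture: Steel plate 60 (x) x 140 (y) x 12 mm, screwed down, carrying two pins on its far side, an end stop at its left (+y) end and the eccentric at its right (-y) end. Origin under its middle, x to the far long edge, y to the left, z up. With the padlock home on the plate its body lies at x -25 to 11 mm and its shackle overhangs the near edge.
- pins_mid (a point): Point on the plate's top midway between the two dowel pins, at fixture x 14, y -0.5 mm. The pins are 6 mm thick, 14 mm high and 31 mm apart along y; the padlock's keyway end touches their near (-x) sides.
- stop_mid (a point): Middle of the range (fixture x 0, y 19.5 mm, 9 mm above the plate) in which the face of the end stop's black rubber buffer (24 mm wide) can stand. The stop, a steel block 28 mm wide, 18 mm high, is set by hand: the buffer's face, which looks to -y, is up to 2.5 mm to either side of this point and is not reported, so find it by feel. The buffer gives 1 mm for every 14 N.
- eccentric: Steel disc, radius 16 mm, 1.5 to 15.5 mm above the plate, its centre 9 mm off the pivot. Origin on the pivot at the plate's top (fixture x 7.5, y -39 mm). With its axes parallel to the fixture's the disc's centre lies to -y and the clamp is open; it starts within 0.2 rad of that. Turned clockwise from above it meets a padlock that is home at 1.5 to 2.3 rad; stops at -0.25 and 3.0 rad.
- knob_grip (a point): Middle of the eccentric's black bar knob, on the pivot axis, 45 mm above the desk. Bar 36 mm long along the eccentric's x, 12 mm thick along its y, 34.5 to 55.5 mm above the desk. Turning it free takes up to 0.2 N m; 0.4 to 0.5 N m when the lobe presses with about 20 N, and 0.1 rad more adds about 12 N. It stays where left; the force eases by a few N on letting go.
- padlock_center (a point): Centre of the body of the loose brass padlock left of the fixture (not the one far off at the right). Body 36 (x) x 40 (y) x 15 mm, 0.21 kg; this point is 7.5 mm above its underside. Its x axis points to the shackle; the keyway end is 18 mm the other way. Home in the fixture its x points to the fixture's -x and this point is at fixture x -7 mm, y -3 to 2 mm before clamping.
- padlock_shackle (a point): Middle of the padlock's shackle, 34 mm from padlock_center along the same x axis, 7.5 mm above the underside: hold it here, from above, across the two legs, as the body's sides and keyway end must stay free in the fixture. 32 mm wide over the legs (along y), 7 mm thick (4 to 11 mm above the underside), stands out 30 mm from the body; the fingers cannot go between the legs.
- lock_cylinder: Bystander: nickel profile lock cylinder 37 x 72 x 17 mm lying to the right of the fixture; origin under its middle.
- loupe: Bystander: small folding loupe 26 x 34 x 16 mm lying to the right of the fixture; origin under its middle.
- screwdriver: Bystander: screwdriver 147 mm long, 16 mm high, lying beyond the fixture; origin under its middle.
- brass_cylinder: Bystander: brass lock cylinder 30 mm thick standing 70 mm tall, beyond the padlock to the left; origin under its middle.
Not all that is in view belongs to the job. Of the things that look like the part that bears padlock_center, the largest one is meant.

How it is judged:
By the outcome, as a careful person would: the job done as asked, in the order asked, and still so for the second after the job is handed in, with the robot touching nothing.
It also fails if it takes over 67 s, if anything falls off the work surface, if the arm or the gripper's body presses on something with over 40 N, if the wrist force passes 120 N, or if a joint passes its speed limit or range.

## Working session

There is one attempt and no reset: what is moved stays moved. The work goes in short steps, Python scripts to look and compute and a tool call to move; the robot and the scene stay as the last step left them, time stands still between calls to the robot, and variables do not carry over. Pictures are saved under pics/ and viewed, at most 10 in all, crops included, and the job is handed in when it is done.

Besides the shell and the picture viewer there is one more tool, called by a JSON object that holds its "fn" and its "kwargs", one argument or row to a line. drive_tool: Moves the arm, as the interface text tells. Its arguments: {"type":"object","properties":{"deltas":{"type":"array","items":{"type":"object","properties":{"grip":{"type":"number"},"xyz":{"type":"array","items":{"type":"number","minimum":-1,"maximum":1}},"turn":{"type":"array","items":{"type":"number","minimum":-1,"maximum":1}}}}},"newtons":{"type":"number"}},"required":["deltas"]}

```bash
mkdir -p pics; ls; cat > h.py <<'E'
import numpy as np, cv2
from station import ctrl, grab_frame, workorder
def pts(f):
    d=f["depth"].astype(float); v,u=np.indices(d.shape)
    P=np.stack([(u-f["cx"])/f["fx"]*d,(v-f["cy"])/f["fy"]*d,d],-1)
    W=(P-np.array(f["t"]))@np.array(f["R"]); W[d==0]=np.nan
    return W
def ray(f,u,v,z):
    R=np.array(f["R"]);t=np.array(f["t"]); o=-R.T@t
    r=R.T@np.array([(u-f["cx"])/f["fx"],(v-f["cy"])/f["fy"],1]); return o+r*(z-o[2])/r[2]
def save(f,n): cv2.imwrite("pics/"+n,f["pixels"])
E
python3 - <<'E'
from h import *
import pickle
fs={n:grab_frame(n) for n in("scene","side","wrist")}
pickle.dump(fs,open("f0.pkl","wb"))
for n,f in fs.items(): save(f,n+"0.png"); print(n,f["fx"],-np.array(f["R"]).T@np.array(f["t"]),np.array(f["R"])[2])
print(ctrl.get_obs(),ctrl.pinch_z)
E
```

```text
pics
scene 443.47383200292916 [0.04054354 0.54769439 0.70771136] [ 0.49086778 -0.58254018 -0.6478393 ]
side 386.06348327464025 [ 0.19591256 -0.89581629  0.53123152] [ 0.30004429  0.83494705 -0.46134245]
wrist 293.7060940467537 [0.64912141 0.07837939 0.37378179] [-0.00149255 -0.31076858 -0.95048444]
{'time': 0.15, 'joint_positions': array([-3.79263472, 30.76761137, -0.25373425, 88.157706  ,  0.14691139,
       61.15195254, -4.07972401]), 'joint_vel': array([-0.02843493, -0.1886449 , -0.06983754, -0.2085099 , -0.13522462,
        0.00559954, -0.08265607]), 'joint_efforts': array([ 1.61238928e-03, -5.83780539e+01,  1.04997531e+00, -2.59348226e+01,
        1.25170653e-02,  6.47799578e-03, -7.88314480e-06]), 'ee_pos': array([ 6.49512061e-01, -8.23281552e-06,  2.30613391e-01]), 'tool_rot': array([-1.79923167e+02,  4.26247467e-03,  9.00019916e+01]), 'ft_force': array([-0.03591036,  0.35345133,  0.15380704]), 'torque': array([ 0.04259603, -0.05679359, -0.05836275]), 'finger_force': 0.0, 'opening': 1.0011610882898119} 0.0187
```

View pics/scene0.png

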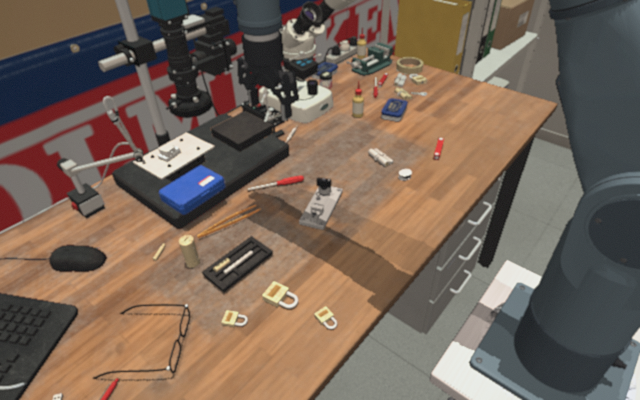

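View pics/wrist0.png

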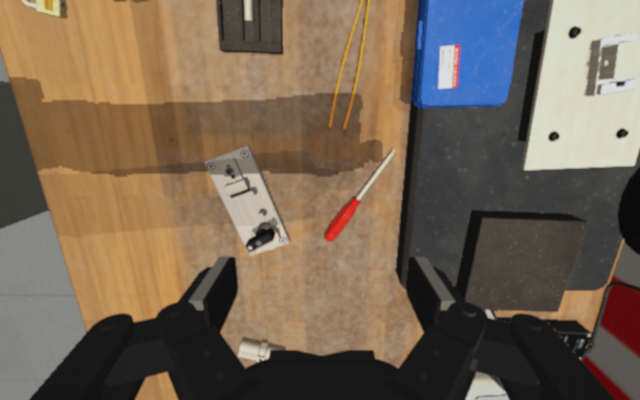

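The scene view shows three brass padlocks near (235,318), (280,294) and (325,317); the middle one looks largest. The fixture is at (320,205) there. In the wrist view the plate's corners are near (206,160), (246,147), (288,240) and (250,254), and the knob is at (262,238).

```bash
cat > m.py <<'E'
from h import *
import pickle
fs=pickle.load(open("f0.pkl","rb"))
f=fs["wrist"]; W=pts(f); im=f["pixels"]
print("depth check desk z",np.nanmedian(W[100:130,290:320,2]))
hsv=cv2.cvtColor(im,cv2.COLOR_BGR2HSV)
# plate by height
m=((W[...,2]>0.007)&(W[...,2]<0.10)).astype(np.uint8); roi=np.zeros_like(m); roi[140:262,195:300]=1; m*=roi
m2=((hsv[...,1]<45)&(hsv[...,2]>110)).astype(np.uint8)*roi
for k in (m,m2):
    c=max(cv2.findContours(k,0,2)[0],key=cv2.contourArea)
    P=np.array([ray(f,*p[0],0.012)[:2] for p in c]).astype(np.float32)
    r=cv2.minAreaRect(P*1000); print(r, cv2.boxPoints(r).tolist())
kn=((W[...,2]>0.048)&(W[...,2]<0.062)).astype(np.uint8)*roi
q=W[kn>0]; print("knob",len(q),q.mean(0)); r=cv2.minAreaRect((q[:,:2]*1000).astype(np.float32)); print(r)
f=fs["scene"]; W=pts(f); im=f["pixels"]; hsv=cv2.cvtColor(im,cv2.COLOR_BGR2HSV)
roi=np.zeros(im.shape[:2],bool); roi[270:335,215:345]=1
m=(roi&(W[...,2]>0.004)&(W[...,2]<0.03)).astype(np.uint8)
n,l,s,c=cv2.connectedComponentsWithStats(m)
for i in range(1,n):
    if s[i,4]<40: continue
    q=W[l==i]; h=hsv[l==i]; b=h[:,1]>60; print(c[i],s[i,4],"z",np.percentile(q[:,2],[50,95]))
    for nm,sel in(("all",b|~b),("brass",b)):
        r=cv2.minAreaRect((q[sel][:,:2]*1000).astype(np.float32)); print(nm,sel.sum(),q[sel].mean(0),r)
big=cv2.resize(im[260:345,205:355],None,fx=4,fy=4,interpolation=cv2.INTER_CUBIC)
b2=cv2.resize(fs["wrist"]["pixels"][135:265,190:310],None,fx=3,fy=3,interpolation=cv2.INTER_CUBIC)
o=np.zeros((390,600+360,3),np.uint8); o[:340,:600]=big; o[:,600:]=b2; cv2.imwrite("pics/c0.png",cv2.resize(o,(800,325)))
E
python3 m.py
```

```text
depth check desk z 0.0005187711947417834
((554.1743774414062, -43.205352783203125), (61.17631912231445, 140.09422302246094), 19.858139038085938) [[501.610595703125, 12.285945892333984], [549.1995849609375, -119.477783203125], [606.7381591796875, -98.6966552734375], [559.149169921875, 33.06707763671875]]
((554.1480712890625, -43.40093994140625), (60.12690734863281, 138.8166961669922), 19.793113708496094) [[502.3572998046875, 11.726635932922363], [549.3641357421875, -118.88897705078125], [605.9388427734375, -98.52851867675781], [558.9320068359375, 32.08709716796875]]
knob 309 [ 0.57447204 -0.07572026  0.05517579]
((573.9189453125, -76.94026184082031), (35.39500045776367, 11.75423812866211), 28.424972534179688)
[228.00828157 277.78881988] 483 z [0.01292243 0.01780438]
all 483 [0.55676687 0.24499646 0.01263718] ((549.1229858398438, 242.56121826171875), (71.59518432617188, 51.74001693725586), 43.323822021484375)
brass 13 [0.57299941 0.25874666 0.0105585 ] ((569.306640625, 262.5921630859375), (12.030379295349121, 53.84788131713867), 59.031246185302734)
[278.13435701 294.60268714] 521 z [0.
[... 314 characters left out ...]
[324.83333333 316.32113821] 246 z [0.0094687  0.01175617]
all 246 [0.35184361 0.19170656 0.00896777] ((347.807861328125, 191.79159545898438), (27.682382583618164, 43.913089752197266), 75.48726654052734)
brass 169 [0.35784687 0.19021983 0.0096481 ] ((357.397216796875, 189.31796264648438), (27.731782913208008, 24.164459228515625), 74.99473571777344)
[232.0625     317.96484375] 256 z [0.00907604 0.01171402]
all 256 [0.48246452 0.30077206 0.00889818] ((479.6722412109375, 297.83489990234375), (44.44346618652344, 28.545198440551758), 30.431976318359375)
brass 182 [0.48737929 0.30359242 0.0095456 ] ((488.0904541015625, 302.7167663574219), (24.66646957397461, 28.748085021972656), 28.278636932373047)
```

View pics/c0.png

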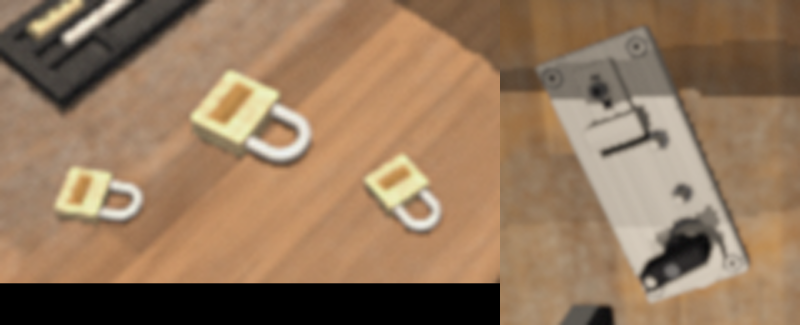

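The crop confirms that the middle padlock is the largest, with its shackle toward the robot. The plate pose agrees with the knob: centre (554,-43) mm, yaw 19.8°. Moving above the shackle now.

{"fn": "drive_tool", "kwargs": {
  "deltas": [
    {"grip":0.7,"xyz":[0.86,-0.93,0.42]},
    {"xyz":[0.86,-0.93,0.42]},
    {"xyz":[0.86,-0.93,0.42]},
    {"xyz":[0.86,-0.93,0.42]},
    {"xyz":[0.86,-0.93,0.42]},
    {"xyz":[0.86,-0.93,0.42]},
    {"xyz":[0.86,-0.93,0.42]},
    {"xyz":[0.86,-0.93,0.42]}
  ]
}}

```text
validation failed for argument at $.de...
```

{"fn": "drive_tool", "kwargs": {
  "deltas": [
    {"xyz":[0.86,-0.93,0.42]},
    {"xyz":[0.86,-0.93,0.42]},
    {"xyz":[0.86,-0.93,0.42]},
    {"xyz":[0.86,-0.93,0.42]},
    {"turn":[0,0,-1]},
    {"turn":[0,0,-1]},
    {"turn":[0,0,-1]},
    {"turn":[0,0,-1]}
  ]
}}

```text
validation failed for argument at $.de...
```

{"fn": "drive_tool", "kwargs": {
  "deltas": [
    {"turn":[0,0,-1]},
    {"turn":[0,0,-1]},
    {"turn":[0,0,-1]},
    {"turn":[0,0,-1]},
    {"turn":[0,0,-1]},
    {"turn":[0,0,-1]},
    {"turn":[0,0,-1]},
    {"turn":[0,0,-1]}
  ]
}}

```text
validation failed for argument at $.de...
```

{"fn": "drive_tool", "kwargs": {
  "deltas": [
    {"turn":[0,0,-1]},
    {"turn":[0,0,-1]},
    {"turn":[0,0,-0.44]},
    {"xyz":[0,0,0]},
    {"xyz":[0,0,0]}
  ]
}}

```text
validation failed for argument at $.de...
```

```bash
cat > m2.py <<'E'
from h import *
f=grab_frame("wrist"); W=pts(f); save(f,"w1.png")
o=ctrl.get_obs(); print(o["ee_pos"],o["tool_rot"],o["opening"])
g=o["ee_pos"]
near=np.hypot(W[...,0]-.455,W[...,1]-.21)<0.06
m=(near&(W[...,2]>0.009)&(W[...,2]<0.03)).astype(np.uint8)
n,l,s,c=cv2.connectedComponentsWithStats(m)
i=1+np.argmax(s[1:,4]); q=W[l==i]
print(s[i],np.percentile(q[:,2],[5,50,95]))
body=q[q[:,2]>0.0125]
for a in(q,body):
    r=cv2.minAreaRect((a[:,:2]*1000).astype(np.float32)); print(r)
    k=(a[:,0].argmin(),)
    print(a[k])
E
python3 m2.py
```

```text
[ 6.49616535e-01 -3.67038902e-05  2.30723395e-01] [-1.79938403e+02  5.89575170e-03  9.00010241e+01] 0.9979636921478109
[131   0   5   1   5] [0.00917477 0.00987197 0.01016978]
((447.4283752441406, 185.09083557128906), (0.31043750047683716, 3.8921267986297607), 89.89082336425781)
[0.44548218 0.185041   0.00987197]
((0.0, 0.0), (0.0, 0.0), 0.0)Traceback (most recent call last):
  File "m2.py", line 13, in <module>
    k=(a[:,0].argmin(),)
       ~~~~~~~~~~~~~^^
ValueError: attempt to get argmin of an empty sequence
```

View pics/w1.png

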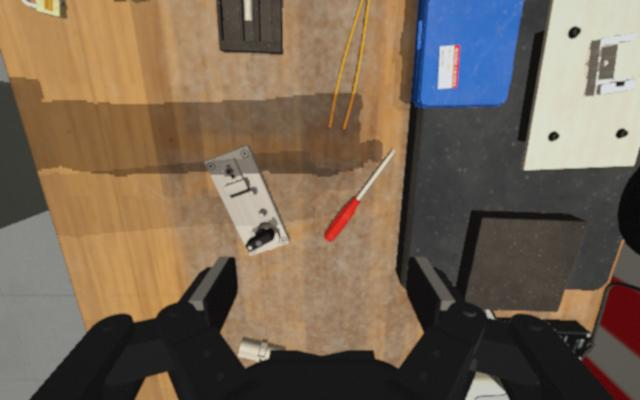

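The arm didn't move: the picture is unchanged, because every row needs all three fields.

{"fn": "drive_tool", "kwargs": {
  "deltas": [
    {"grip":0.7,"xyz":[0.86,-0.93,0.42],"turn":[0,0,0]},
    {"grip":0.7,"xyz":[0.86,-0.93,0.42],"turn":[0,0,0]},
    {"grip":0.7,"xyz":[0.86,-0.93,0.42],"turn":[0,0,0]},
    {"grip":0.7,"xyz":[0.86,-0.93,0.42],"turn":[0,0,0]},
    {"grip":0.7,"xyz":[0.86,-0.93,0.42],"turn":[0,0,0]},
    {"grip":0.7,"xyz":[0.86,-0.93,0.42],"turn":[0,0,0]},
    {"grip":0.7,"xyz":[0.86,-0.93,0.42],"turn":[0,0,0]},
    {"grip":0.7,"xyz":[0.86,-0.93,0.42],"turn":[0,0,0]}
  ]
}}

```text
time: 1.0
ee_pos: [0.5003, 0.1382, 0.1638]
tool_rot: [180.0, -0.0, 90.0]
ft_force: [0.3, -0.1, 0.6]
opening: 0.707
finger_force: 0.0
```

{"fn": "drive_tool", "kwargs": {
  "deltas": [
    {"grip":0.7,"xyz":[0.86,-0.93,0.42],"turn":[0,0,0]},
    {"grip":0.7,"xyz":[0.86,-0.93,0.42],"turn":[0,0,0]},
    {"grip":0.7,"xyz":[0.86,-0.93,0.42],"turn":[0,0,0]},
    {"grip":0.7,"xyz":[0.86,-0.93,0.42],"turn":[0,0,0]},
    {"grip":0.7,"xyz":[0,0,0],"turn":[0,0,-1]},
    {"grip":0.7,"xyz":[0,0,0],"turn":[0,0,-1]},
    {"grip":0.7,"xyz":[0,0,0],"turn":[0,0,-1]},
    {"grip":0.7,"xyz":[0,0,0],"turn":[0,0,-1]}
  ]
}}

```text
time: 1.8
ee_pos: [0.4267, 0.2064, 0.1305]
tool_rot: [-180.0, 0.0, 117.8]
ft_force: [-0.6, 0.6, 0.2]
opening: 0.704
finger_force: 0.0
```

{"fn": "drive_tool", "kwargs": {
  "deltas": [
    {"grip":0.7,"xyz":[0,0,0],"turn":[0,0,-1]},
    {"grip":0.7,"xyz":[0,0,0],"turn":[0,0,-1]},
    {"grip":0.7,"xyz":[0,0,0],"turn":[0,0,-1]},
    {"grip":0.7,"xyz":[0,0,0],"turn":[0,0,-1]},
    {"grip":0.7,"xyz":[0,0,0],"turn":[0,0,-1]},
    {"grip":0.7,"xyz":[0,0,0],"turn":[0,0,-1]},
    {"grip":0.7,"xyz":[0,0,0],"turn":[0,0,-1]},
    {"grip":0.7,"xyz":[0,0,0],"turn":[0,0,-1]}
  ]
}}

```text
time: 2.6
ee_pos: [0.4268, 0.2063, 0.1305]
tool_rot: [-180.0, 0.0, 172.8]
ft_force: [0.9, -0.2, 0.3]
opening: 0.703
finger_force: 0.0
```

{"fn": "drive_tool", "kwargs": {
  "deltas": [
    {"grip":0.7,"xyz":[0,0,0],"turn":[0,0,-1]},
    {"grip":0.7,"xyz":[0,0,0],"turn":[0,0,-1]},
    {"grip":0.7,"xyz":[0,0,0],"turn":[0,0,-0.44]},
    {"grip":0.7,"xyz":[0,0,0],"turn":[0,0,0]}
  ]
}}

```text
time: 3.0
ee_pos: [0.4268, 0.2062, 0.1304]
tool_rot: [180.0, -0.0, -170.7]
ft_force: [-0.2, -0.0, 0.5]
opening: 0.698
finger_force: 0.0
```

```bash
python3 m2.py
```

```text
[0.42680873 0.20625811 0.13044003] [ 1.79997721e+02 -7.77487893e-03 -1.70808570e+02] 0.7008943604908447
[ 298  179   43   68 2001] [0.01015997 0.01535245 0.01667593]
((444.16595458984375, 205.37832641601562), (66.33073425292969, 39.8936767578125), 8.63692569732666)
[0.41085364 0.20384115 0.01026167]
((445.3095397949219, 205.56350708007812), (64.06964111328125, 39.86228942871094), 8.531675338745117)
[0.41352728 0.20149006 0.01256647]
```

View pics/w1.png

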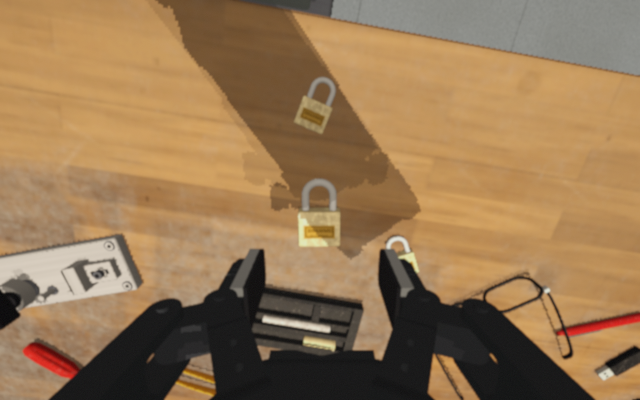

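Padlock body is at (318,228) with its shackle up to (318,182). It measures 8.6° yaw, and its overall centre is (444,205.5) mm. Descending onto the shackle.

{"fn": "drive_tool", "kwargs": {
  "deltas": [
    {"grip":0.7,"xyz":[0.14,-0.14,0.8],"turn":[0,0,0.08]},
    {"grip":0.7,"xyz":[0,0,1],"turn":[0,0,0]},
    {"grip":0.7,"xyz":[0,0,1],"turn":[0,0,0]},
    {"grip":0.7,"xyz":[0,0,1],"turn":[0,0,0]},
    {"grip":0.7,"xyz":[0,0,1],"turn":[0,0,0]},
    {"grip":0.7,"xyz":[0,0,1],"turn":[0,0,0]},
    {"grip":0.6,"xyz":[0,0,0.5],"turn":[0,0,0]},
    {"grip":0.55,"xyz":[0,0,0.2],"turn":[0,0,0]}
  ]
}}

```text
time: 3.85
ee_pos: [0.424, 0.203, -0.0003]
tool_rot: [-180.0, -0.1, -171.3]
ft_force: [0.3, -0.4, 0.4]
opening: 0.553
finger_force: 0.0
```

{"fn": "drive_tool", "kwargs": {
  "deltas": [
    {"grip":0.4,"xyz":[0,0,0],"turn":[0,0,0]},
    {"grip":0.2,"xyz":[0,0,0],"turn":[0,0,0]},
    {"grip":0.2,"xyz":[0,0,0],"turn":[0,0,0]},
    {"grip":0.2,"xyz":[0,0,0],"turn":[0,0,0]}
  ],
  "newtons": 60
}}

```text
time: 4.25
ee_pos: [0.4246, 0.2033, 0.0011]
tool_rot: [180.0, 0.0, -171.3]
ft_force: [-1.3, 0.3, 3.6]
opening: 0.325
finger_force: 59.0
```

```bash
cat > m3.py <<'E'
from h import *
import sys
f=grab_frame("wrist"); W=pts(f)
o=ctrl.get_obs(); print(o["ee_pos"],o["tool_rot"],o["opening"],o["ft_force"],o["finger_force"])
cv2.imwrite("pics/"+sys.argv[1],cv2.resize(f["pixels"][120:,120:520],None,fx=1.5,fy=1.5))
E
python3 m3.py w2.png
```

```text
[0.42460814 0.20330833 0.00099574] [ 1.79989636e+02  3.39100993e-02 -1.71267490e+02] 0.33048492951996544 [-2.68801447 -0.59714783  4.95549868] 59.09977374365553
```

View pics/w2.png

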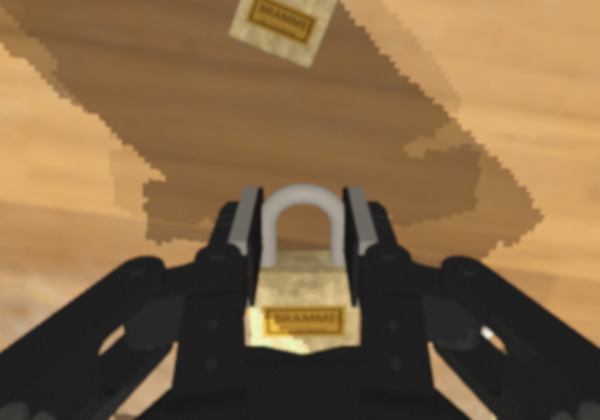

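The shackle is between the pads (legs at crop columns 265–345) with the body clear, but the tips are just touching the desk. I'll re-grip slightly higher and farther out.

{"fn": "drive_tool", "kwargs": {
  "deltas": [
    {"grip":0.5,"xyz":[0,0,0],"turn":[0,0,0]},
    {"grip":0.5,"xyz":[0.05,0,-0.15],"turn":[0,0,0]},
    {"grip":0.2,"xyz":[0,0,0],"turn":[0,0,0]},
    {"grip":0.2,"xyz":[0,0,0],"turn":[0,0,0]},
    {"grip":0.2,"xyz":[0,0,0],"turn":[0,0,0]},
    {"grip":0.2,"xyz":[0,0,0],"turn":[0,0,0]}
  ],
  "newtons": 60
}}

```text
time: 4.9
ee_pos: [0.4235, 0.2031, 0.0038]
tool_rot: [-180.0, 0.0, -171.3]
ft_force: [-1.3, -0.2, 6.8]
opening: 0.323
finger_force: 58.5
```

{"fn": "drive_tool", "kwargs": {
  "deltas": [
    {"grip":0.2,"xyz":[0,0,-0.5],"turn":[0,0,0]},
    {"grip":0.2,"xyz":[0,0,-1],"turn":[0,0,0]},
    {"grip":0.2,"xyz":[0,0,-1],"turn":[0,0,0]},
    {"grip":0.2,"xyz":[0,0,-1],"turn":[0,0,0]},
    {"grip":0.2,"xyz":[-0.08,-0.5,0],"turn":[0,0,0]},
    {"grip":0.2,"xyz":[-0.16,-1,0],"turn":[0,0,0]},
    {"grip":0.2,"xyz":[-0.16,-1,0],"turn":[0,0,0]},
    {"grip":0.2,"xyz":[-0.16,-1,0],"turn":[0,0,0]}
  ],
  "newtons": 60
}}

```text
time: 5.7
ee_pos: [0.4449, 0.1336, 0.0727]
tool_rot: [-180.0, -0.1, -171.3]
ft_force: [0.3, -0.2, -3.0]
opening: 0.322
finger_force: 59.2
```

{"fn": "drive_tool", "kwargs": {
  "deltas": [
    {"grip":0.2,"xyz":[-0.16,-1,0],"turn":[0,0,0]},
    {"grip":0.2,"xyz":[-0.16,-1,0],"turn":[0,0,0]},
    {"grip":0.2,"xyz":[-0.16,-1,0],"turn":[0,0,0]},
    {"grip":0.2,"xyz":[-0.16,-1,0],"turn":[0,0,0]},
    {"grip":0.2,"xyz":[-0.16,-1,0],"turn":[0,0,0]},
    {"grip":0.2,"xyz":[-0.16,-1,0],"turn":[0,0,0]},
    {"grip":0.2,"xyz":[-0.16,-1,0],"turn":[0,0,0]},
    {"grip":0.2,"xyz":[-0.16,-1,0],"turn":[0,0,0]}
  ]
}}

```text
time: 6.5
ee_pos: [0.494, -0.0207, 0.0725]
tool_rot: [-180.0, -0.1, -171.3]
ft_force: [0.1, 0.9, -1.5]
opening: 0.322
finger_force: 59.1
```

{"fn": "drive_tool", "kwargs": {
  "deltas": [
    {"grip":0.2,"xyz":[-0.16,-1,0],"turn":[0,0,0]},
    {"grip":0.2,"xyz":[-0.16,-1,0],"turn":[0,0,0]},
    {"grip":0.2,"xyz":[-0.08,-0.43,0],"turn":[0,0,0]},
    {"grip":0.2,"xyz":[0,0,0],"turn":[0,0,-0.8]},
    {"grip":0.2,"xyz":[0,0,0],"turn":[0,0,-0.8]},
    {"grip":0.2,"xyz":[0,0,0],"turn":[0,0,0]},
    {"grip":0.2,"xyz":[0,0,0],"turn":[0,0,0]}
  ]
}}

```text
time: 7.2
ee_pos: [0.5095, -0.0655, 0.0731]
tool_rot: [180.0, -0.0, -160.4]
ft_force: [-0.3, -0.7, -2.3]
opening: 0.326
finger_force: 59.2
```

```bash
cat > m4.py <<'E'
from h import *
import sys
f=grab_frame("wrist"); W=pts(f)
o=ctrl.get_obs(); print(o["ee_pos"],o["tool_rot"],o["opening"],o["ft_force"],o["torque"],o["finger_force"])
cv2.imwrite("pics/"+sys.argv[1],f["pixels"])
g=o["ee_pos"]; a=np.deg2rad(o["tool_rot"][2]); ux=np.array([np.cos(a),np.sin(a)]); uy=np.array([np.sin(a),-np.cos(a)])
d=W[...,:2]-g[:2]; X=d@ux; Y=d@uy; Z=W[...,2]-g[2]
hsv=cv2.cvtColor(f["pixels"],cv2.COLOR_BGR2HSV)
m=(abs(Y)<.03)&(X<0)&(X>-.07)&(abs(Z)<.025)&(hsv[...,1]>60)
print("body: n",m.sum()); 
if m.sum()>20:
  print("X",np.percentile(X[m],[1,50,99])*1e3,"Y",np.percentile(Y[m],[1,50,99])*1e3,"Z",np.percentile(Z[m],[5,50,95])*1e3)
  A=np.c_[X[m],Y[m],np.ones(m.sum())]; print("tilt fit",np.linalg.lstsq(A,Z[m],rcond=None)[0])
  print(cv2.minAreaRect((np.c_[X[m],Y[m]]*1000).astype(np.float32)))
E
python3 m4.py w3.png
```

```text
[ 0.50968823 -0.06541507  0.07317581] [ 1.79980855e+02 -3.07756739e-02 -1.60378387e+02] 0.32260117606611327 [ 0.25648009 -0.19770713 -2.08747787] [ 0.00334912  0.08617974 -0.00976785] 59.190895966021344
body: n 3930
X [-52.65432532 -31.98557981 -16.57283656] Y [-19.62487466  -0.63159225  18.56333055] Z [ 0.95412702  9.57125898 10.79484135]
tilt fit [-0.02013798  0.037223    0.00811153]
((-38.05902099609375, -2.7597198486328125), (64.22859191894531, 44.976749420166016), 0.5965845584869385)
```

View pics/w3.png

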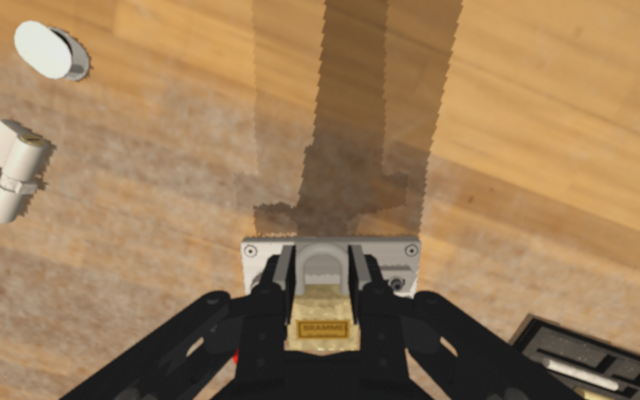

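The padlock is held flat and level at (322,310), square with the plate's near edge (row 240). Its centre is about 35 mm from the TCP. Lowering.

{"fn": "drive_tool", "kwargs": {
  "deltas": [
    {"grip":0.2,"xyz":[0,0,0.9],"turn":[0,0,0]},
    {"grip":0.2,"xyz":[0,0,0.9],"turn":[0,0,0]},
    {"grip":0.2,"xyz":[0,0,0.6],"turn":[0,0,0]},
    {"grip":0.2,"xyz":[0,0,0.25],"turn":[0,0,0]},
    {"grip":0.2,"xyz":[0,0,0.1],"turn":[0,0,0]},
    {"grip":0.2,"xyz":[0,0,0],"turn":[0,0,0]}
  ]
}}

```text
time: 7.85
ee_pos: [0.5103, -0.0654, 0.0187]
tool_rot: [-180.0, 0.0, -160.3]
ft_force: [-0.7, -1.1, -1.3]
opening: 0.323
finger_force: 59.2
```

{"fn": "drive_tool", "kwargs": {
  "deltas": [
    {"grip":0.2,"xyz":[0,0,0.05],"turn":[0,0,0]},
    {"grip":0.2,"xyz":[0,0,0.05],"turn":[0,0,0]},
    {"grip":0.2,"xyz":[0,0,0],"turn":[0,0,0]}
  ]
}}

```text
time: 8.15
ee_pos: [0.5105, -0.0656, 0.0168]
tool_rot: [-180.0, 0.1, -160.3]
ft_force: [0.2, -0.3, -1.3]
opening: 0.324
finger_force: 59.5
```

{"fn": "drive_tool", "kwargs": {
  "deltas": [
    {"grip":0.2,"xyz":[0,0,0.05],"turn":[0,0,0]},
    {"grip":0.2,"xyz":[0,0,0.05],"turn":[0,0,0]},
    {"grip":0.2,"xyz":[0,0,0],"turn":[0,0,0]}
  ]
}}

```text
time: 8.45
ee_pos: [0.51, -0.0658, 0.0152]
tool_rot: [-180.0, -0.0, -160.3]
ft_force: [-4.1, -0.6, 10.6]
opening: 0.327
finger_force: 61.5
```

{"fn": "drive_tool", "kwargs": {
  "deltas": [
    {"grip":0.2,"xyz":[0,0,-0.03],"turn":[0,0,0]},
    {"grip":0.2,"xyz":[-0.1,0,0],"turn":[0,0,0]},
    {"grip":0.2,"xyz":[-0.1,0,0],"turn":[0,0,0]},
    {"grip":0.2,"xyz":[-0.05,0,0],"turn":[0,0,0]},
    {"grip":0.2,"xyz":[0,0,0],"turn":[0,0,0]}
  ]
}}

```text
time: 8.95
ee_pos: [0.5101, -0.0658, 0.015]
tool_rot: [-180.0, -0.6, -160.3]
ft_force: [-14.4, -3.7, 16.3]
opening: 0.32
finger_force: 62.8
```

{"fn": "drive_tool", "kwargs": {
  "deltas": [
    {"grip":0.2,"xyz":[-0.05,0,0],"turn":[0,0,0]},
    {"grip":0.2,"xyz":[0,0,0],"turn":[0,0,0]}
  ]
}}

```text
time: 9.15
ee_pos: [0.51, -0.0658, 0.0149]
tool_rot: [-180.0, -0.7, -160.3]
ft_force: [-15.4, -3.1, 18.4]
opening: 0.323
finger_force: 63.1
```

```bash
cat > v.py <<'E'
from h import *
import sys
def crop(n,c,w,h,out):
    f=grab_frame(n); R=np.array(f["R"]);t=np.array(f["t"]); p=R@c+t
    u,v=int(p[0]/p[2]*f["fx"]+f["cx"]),int(p[1]/p[2]*f["fy"]+f["cy"]); u0=max(0,min(640-w,u-w//2)); v0=max(0,min(400-h,v-h//2))
    return cv2.resize(f["pixels"][v0:v0+h,u0:u0+w],out,interpolation=cv2.INTER_CUBIC)
c=np.array([.545,-.05,.03])
o=np.hstack([crop("wrist",c,200,250,(400,500)),np.vstack([crop("side",c,120,75,(400,250)),crop("scene",c,120,75,(400,250))])])
cv2.imwrite("pics/"+sys.argv[1],o)
o=ctrl.get_obs(); print(o["ee_pos"],o["tool_rot"],o["ft_force"],o["torque"])
E
python3 v.py v1.png; python3 m4.py w4.png
```

```text
[ 0.51008487 -0.06576549  0.01493149] [-179.97394209   -0.66276154 -160.34407296] [-16.22829216  -4.07778635  18.79108282] [-0.72990192  3.17348123  0.05374016]
[ 0.51005383 -0.06577914  0.01493079] [-179.97255472   -0.66624982 -160.34233146] 0.32239018137048103 [-14.70736515  -3.63243403  18.20174292] [-0.83225356  3.07742293  0.03760199] 63.10345058853272
body: n 4825
X [-48.47624331 -26.93849941  -1.28453829] Y [-22.46675214  -0.66365891  24.50947481] Z [-14.76619819  13.31166031  15.26975224]
tilt fit [-0.63319121  0.00127657 -0.00908454]
((-25.640625, 3.004894256591797), (59.214908599853516, 58.65308380126953), 82.80484771728516)
```

View pics/v1.png

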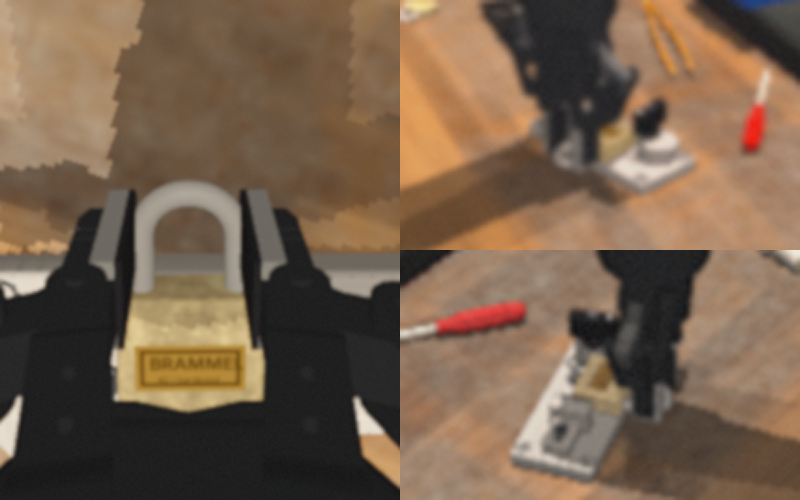

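The body's shackle end seems to have caught on the plate's near edge, nose high. I'll lift a little, let it come forward, and check the tilt.

{"fn": "drive_tool", "kwargs": {
  "deltas": [
    {"grip":0.2,"xyz":[0.15,0,-0.15],"turn":[0,0,0]},
    {"grip":0.2,"xyz":[0,0,-0.4],"turn":[0,0,0]},
    {"grip":0.2,"xyz":[-0.08,0,-0.2],"turn":[0,0,0]},
    {"grip":0.2,"xyz":[0,0,0],"turn":[0,0,0]},
    {"grip":0.2,"xyz":[0,0,0],"turn":[0,0,0]}
  ]
}}

```text
time: 9.85
ee_pos: [0.5149, -0.0638, 0.0302]
tool_rot: [-180.0, 0.0, -160.3]
ft_force: [-0.5, 0.3, -1.9]
opening: 0.32
finger_force: 59.2
```

```bash
cat > m5.py <<'E'
from h import *
f=grab_frame("wrist"); W=pts(f)
o=ctrl.get_obs(); print(o["ee_pos"],o["tool_rot"],o["opening"],o["ft_force"],o["torque"])
g=o["ee_pos"]; a=np.deg2rad(o["tool_rot"][2]); ux=np.array([np.cos(a),np.sin(a)]); uy=np.array([np.sin(a),-np.cos(a)])
d=W[...,:2]-g[:2]; X=d@ux*1e3; Y=d@uy*1e3; Z=(W[...,2]-g[2])*1e3
for x in range(-52,24,3):
    m=(abs(Y)<22)&(X>x)&(X<=x+3)&(Z>0)&(Z<25)
    m2=(abs(Y)<12)&m
    if m.sum()>5: print(x+1.5,m.sum(),"Zmid",np.round(np.median(Z[m2]),1) if m2.sum() else None,"Y",np.round(np.percentile(Y[m],[2,98]),1))
E
python3 m5.py
```

```text
[ 0.51465578 -0.0638298   0.03005504] [ 1.79997260e+02  2.15262680e-02 -1.60254341e+02] 0.325683375198928 [-0.31306568 -0.84588614 -3.25903289] [-0.04133004  0.11257155  0.0907465 ]
-50.5 283 Zmid 9.6 Y [-19.5  18.8]
-47.5 277 Zmid 9.8 Y [-19.4  18.3]
-44.5 279 Zmid 10.1 Y [-19.4  18.5]
-41.5 280 Zmid 10.2 Y [-18.9  18.3]
-38.5 313 Zmid 10.3 Y [-19.7  18.3]
-35.5 296 Zmid 10.4 Y [-19.   18.2]
-32.5 278 Zmid 10.5 Y [-17.2  15.4]
-29.5 273 Zmid 10.5 Y [-17.   14.9]
-26.5 264 Zmid 10.6 Y [-16.3  14.4]
-23.5 266 Zmid 10.7 Y [-15.8  13.8]
-20.5 281 Zmid 10.7 Y [-15.7  13.4]
-17.5 672 Zmid 6.4 Y [-15.   13.1]
-14.5 86 Zmid 6.0 Y [-15.1  13.1]
-11.5 83 Zmid 6.0 Y [-14.7  12.8]
-8.5 119 Zmid 6.0 Y [-14.8  12.8]
-5.5 119 Zmid 6.2 Y [-14.8  12.8]
-2.5 115 Zmid 6.6 Y [-14.8  12.8]
0.5 119 Zmid 7.0 Y [-14.8  12.8]
3.5 170 Zmid 7.3 Y [-14.8  12.8]
6.5 320 Zmid 7.2 Y [-14.8  21.8]
9.5 320 Zmid 7.1 Y [-14.8  20. ]
12.5 657 Zmid 5.8 Y [-21.   18.9]
```

{"fn": "drive_tool", "kwargs": {
  "deltas": [
    {"grip":0.2,"xyz":[0,0,0.4],"turn":[0,0,0]},
    {"grip":0.2,"xyz":[0,0,0.25],"turn":[0,0,0]},
    {"grip":0.2,"xyz":[0,0,0],"turn":[0,0,0]}
  ]
}}

```text
time: 10.2
ee_pos: [0.5141, -0.064, 0.0164]
tool_rot: [180.0, -0.1, -160.3]
ft_force: [0.4, 0.5, 1.0]
opening: 0.319
finger_force: 59.9
```

{"fn": "drive_tool", "kwargs": {
  "deltas": [
    {"grip":0.2,"xyz":[0,0,0.03],"turn":[0,0,0]},
    {"grip":0.2,"xyz":[0,0,0],"turn":[0,0,0]}
  ]
}}

```text
time: 10.4
ee_pos: [0.5141, -0.064, 0.0165]
tool_rot: [-180.0, -0.0, -160.3]
ft_force: [-1.0, -0.4, -0.5]
opening: 0.319
finger_force: 59.8
```

{"fn": "drive_tool", "kwargs": {
  "deltas": [
    {"grip":0.2,"xyz":[-0.05,0,0],"turn":[0,0,0]},
    {"grip":0.2,"xyz":[-0.05,0,0],"turn":[0,0,0]},
    {"grip":0.2,"xyz":[0,0,0],"turn":[0,0,0]}
  ]
}}

```text
time: 10.7
ee_pos: [0.5154, -0.0636, 0.0164]
tool_rot: [180.0, -0.1, -160.3]
ft_force: [-4.8, -1.7, 4.5]
opening: 0.322
finger_force: 60.4
```

{"fn": "drive_tool", "kwargs": {
  "deltas": [
    {"grip":0.2,"xyz":[-0.05,0,0],"turn":[0,0,0]},
    {"grip":0.2,"xyz":[-0.05,0,0],"turn":[0,0,0]},
    {"grip":0.2,"xyz":[0,0,0],"turn":[0,0,0]}
  ]
}}

```text
time: 11.0
ee_pos: [0.5154, -0.0636, 0.0162]
tool_rot: [180.0, -0.3, -160.3]
ft_force: [-9.4, -2.0, 9.0]
opening: 0.322
finger_force: 61.2
```

```bash
cat > m6.py <<'E'
from h import *
f=grab_frame("wrist"); W=pts(f)
o=ctrl.get_obs(); g=o["ee_pos"]; a=np.deg2rad(o["tool_rot"][2]); ux=np.array([np.cos(a),np.sin(a)]); uy=np.array([np.sin(a),-np.cos(a)])
d=W[...,:2]-g[:2]; X=d@ux*1e3; Y=d@uy*1e3; Zw=W[...,2]*1e3
pl=(abs(Zw-12)<3)&(X>-30)&(X<30)&(abs(Y)<85)
E=[]
for y in range(-75,80,5):
    m=pl&(abs(Y-y)<2)
    if m.sum()>8: E.append((y,np.percentile(X[m],97),m.sum(),np.median(Zw[m])))
print(np.round(E,1))
print("plate Y range",np.percentile(Y[pl],[1,99]))
for x in range(-50,22,4):
    m=(abs(Y)<11)&(X>x)&(X<=x+4)&(Zw>18)&(Zw<40)
    if m.sum()>5: print(x+2,np.round(np.median(Zw[m]),1),end=" ; ")
E
python3 m6.py
```

```text
[[-60.  -12.3 109.   12.4]
 [-55.  -12.3 149.   12.8]
 [-50.  -12.4 167.   12.5]
 [-45.  -12.3 152.   12.5]
 [-40.  -12.   89.   12.3]
 [-35.  -11.9  11.   11.1]
 [-10.  -12.1  69.   12.3]
 [ -5.  -12.   86.   12.3]
 [  0.  -12.   98.   12.4]
 [  5.  -12.   93.   12.5]
 [ 10.  -12.3  37.   12.3]
 [ 35.  -11.8  43.   12. ]
 [ 40.  -12.  114.   12.4]
 [ 45.  -12.1 154.   12.6]
 [ 50.  -12.  170.   12.5]
 [ 55.  -11.9 124.   12.5]
 [ 60.  -12.1 110.   12.4]
 [ 65.  -12.  137.   12.7]
 [ 70.  -11.9 154.   12.9]
 [ 75.  -12.3 113.   12.4]]
plate Y range [-61.82830787  74.83850595]
-48 27.9 ; -44 28.0 ; -40 28.0 ; -36 27.9 ; -32 27.9 ; -28 27.7 ; -24 27.7 ; -20 27.6 ; -16 23.3 ; -12 22.0 ; -8 21.6 ; -4 21.7 ; 0 22.2 ; 4 22.8 ; 8 22.8 ; 12 21.8 ;
```

The plate's near edge is 12.1 mm from the TCP, which puts the body's back at fixture x -24.6 mm, so it is against the pins and lying flat. Now easing sideways toward the buffer.

{"fn": "drive_tool", "kwargs": {
  "deltas": [
    {"grip":0.2,"xyz":[0.06,0,0],"turn":[0,0,0]},
    {"grip":0.2,"xyz":[0,0.05,0],"turn":[0,0,0]},
    {"grip":0.2,"xyz":[0,0.05,0],"turn":[0,0,0]},
    {"grip":0.2,"xyz":[0,0.05,0],"turn":[0,0,0]},
    {"grip":0.2,"xyz":[0,0,0],"turn":[0,0,0]}
  ]
}}

```text
time: 11.55
ee_pos: [0.5153, -0.0628, 0.0163]
tool_rot: [-179.9, -0.1, -160.4]
ft_force: [-3.2, -6.6, 2.2]
opening: 0.32
finger_force: 60.0
```

{"fn": "drive_tool", "kwargs": {
  "deltas": [
    {"grip":0.2,"xyz":[0,0.05,0],"turn":[0,0,0]},
    {"grip":0.2,"xyz":[0,0,0],"turn":[0,0,0]}
  ]
}}

```text
time: 11.75
ee_pos: [0.5152, -0.0622, 0.0164]
tool_rot: [-179.8, -0.1, -160.4]
ft_force: [-3.5, -7.6, 1.3]
opening: 0.321
finger_force: 59.9
```

{"fn": "drive_tool", "kwargs": {
  "deltas": [
    {"grip":0.2,"xyz":[0,0.05,0],"turn":[0,0,0]},
    {"grip":0.2,"xyz":[0,0,0],"turn":[0,0,0]}
  ]
}}

```text
time: 11.95
ee_pos: [0.515, -0.0618, 0.0164]
tool_rot: [-179.8, -0.1, -160.5]
ft_force: [-2.9, -7.8, 1.3]
opening: 0.325
finger_force: 59.9
```

{"fn": "drive_tool", "kwargs": {
  "deltas": [
    {"grip":0.2,"xyz":[0.06,0,0],"turn":[0,0,0]},
    {"grip":0.2,"xyz":[0,0.05,0],"turn":[0,0,0]},
    {"grip":0.2,"xyz":[0,0,0],"turn":[0,0,0]}
  ]
}}

```text
time: 12.25
ee_pos: [0.5139, -0.0592, 0.0165]
tool_rot: [-179.9, -0.0, -160.3]
ft_force: [-1.9, -5.4, -0.1]
opening: 0.321
finger_force: 59.8
```

```bash
cat > m7.py <<'E'
from h import *
f=grab_frame("wrist"); W=pts(f)
o=ctrl.get_obs(); print(o["ee_pos"],o["tool_rot"],o["ft_force"],o["torque"])
g=o["ee_pos"]; a=np.deg2rad(19.8); ux=np.array([np.cos(a),np.sin(a)]); uy=np.array([-np.sin(a),np.cos(a)])
print("force fix xy",o["ft_force"][:2]@ux,o["ft_force"][:2]@uy)
d=W[...,:2]-np.array([.5541,-.0433]); X=d@ux*1e3; Y=d@uy*1e3; Z=W[...,2]*1e3
pl=(abs(Z-12.4)<2.5)&(X<-20)&(X>-40)
for y in(-60,-50,-45,45,50,60):
    m=pl&(abs(Y-y)<3)
    if m.sum()>8: print("edge",y,round(np.percentile(X[m],3),1))
print("plate Y",np.percentile(Y[pl],[.5,99.5]))
b=(abs(Z-27.5)<2)&(X>-40)&(X<15)&(abs(Y)<32)
for x in range(-28,12,4):
    m=b&(X>x)&(X<=x+4)
    if m.sum()>10: print("body",x+2,np.round(np.percentile(Y[m],[2,98]),1),end=";")
s=(Z>15)&(Z<25)&(X<-28)&(X>-42)&(abs(Y)<30)&(f["pixels"].min(-1)>90)
print("\nshackle Y",np.percentile(Y[s],[2,98]))
E
python3 m7.py
```

```text
[ 0.51386807 -0.05924404  0.01645097] [-1.7991782e+02 -4.2122965e-02 -1.6034574e+02] [-1.75828705 -5.79254611  0.65066835] [-1.13363655  0.45833297 -0.11075651]
force fix xy -3.6164934886332287 -4.854496737501059
edge -60 -31.0
edge -50 -30.8
edge -45 -30.9
edge 45 -31.1
edge 50 -31.1
edge 60 -31.2
plate Y [-68.60693969  69.14041547]
body -26 [-16.4  11.8];body -22 [-17.   12.3];body -18 [-17.8  13. ];body -14 [-18.3  13.6];body -10 [-19.9  15.9];body -6 [-20.9  17.2];body -2 [-20.8  18.1];body 2 [-21.2  18.1];body 6 [-21.3  17.8];body 10 [-14.2  10.8];
shackle Y [-16.08959793  11.37627144]
```

{"fn": "drive_tool", "kwargs": {
  "deltas": [
    {"grip":0.2,"xyz":[0,0.04,0],"turn":[0,0,0]},
    {"grip":0.2,"xyz":[0,0,0],"turn":[0,0,0]}
  ]
}}

```text
time: 12.5
ee_pos: [0.5137, -0.0588, 0.0164]
tool_rot: [-179.9, -0.0, -160.4]
ft_force: [-1.9, -4.9, 0.4]
opening: 0.324
finger_force: 59.8
```

{"fn": "drive_tool", "kwargs": {
  "deltas": [
    {"grip":0.2,"xyz":[0,0.04,0],"turn":[0,0,0]},
    {"grip":0.2,"xyz":[0,0,0],"turn":[0,0,0]}
  ]
}}

```text
time: 12.7
ee_pos: [0.5136, -0.0586, 0.0165]
tool_rot: [-179.9, -0.0, -160.4]
ft_force: [-1.0, -6.7, -0.8]
opening: 0.319
finger_force: 59.7
```

{"fn": "drive_tool", "kwargs": {
  "deltas": [
    {"grip":0.2,"xyz":[0,0.04,0],"turn":[0,0,0]},
    {"grip":0.2,"xyz":[0,0,0],"turn":[0,0,0]}
  ]
}}

```text
time: 12.9
ee_pos: [0.5135, -0.0584, 0.0165]
tool_rot: [-179.8, -0.0, -160.4]
ft_force: [-1.1, -8.8, 0.1]
opening: 0.322
finger_force: 59.6
```

The force now rises about 2 N for each 0.2 mm, so the body is on the buffer. I'll reseat lightly on the pins, unload the sideways push and release.

{"fn": "drive_tool", "kwargs": {
  "deltas": [
    {"grip":0.2,"xyz":[-0.06,0,0],"turn":[0,0,0]},
    {"grip":0.2,"xyz":[0,-0.07,0],"turn":[0,0,0]},
    {"grip":0.2,"xyz":[0,0,0],"turn":[0,0,0]}
  ]
}}

```text
time: 13.2
ee_pos: [0.5136, -0.0585, 0.0164]
tool_rot: [-179.9, -0.2, -160.4]
ft_force: [-4.3, -6.3, 5.2]
opening: 0.32
finger_force: 60.3
```

```bash
python3 m7.py
```

```text
[ 0.51362637 -0.0585303   0.01640028] [-1.79903678e+02 -1.72933181e-01 -1.60374717e+02] [-4.77655139 -7.12403489  4.35684646] [-1.35018455  1.04452112 -0.20430701]
force fix xy -6.9073461035189885 -5.084868343281142
edge -60 -31.0
edge -50 -31.1
edge -45 -30.9
edge 45 -31.2
edge 50 -31.0
edge 60 -31.2
plate Y [-68.46792954  69.10796393]
body -26 [-15.7  12.9];body -22 [-16.4  13.1];body -18 [-17.   13.7];body -14 [-17.5  14.3];body -10 [-20.   16.6];body -6 [-20.1  18.4];body -2 [-20.2  18.7];body 2 [-20.4  18.8];body 6 [-20.5  18.5];body 10 [-12.4  10.5];
shackle Y [-15.34363818  12.13673843]
```

{"fn": "drive_tool", "kwargs": {
  "deltas": [
    {"grip":0.2,"xyz":[0.04,-0.05,0],"turn":[0,0,0]},
    {"grip":0.2,"xyz":[0,0,0],"turn":[0,0,0]},
    {"grip":0.35,"xyz":[0,0,0],"turn":[0,0,0]},
    {"grip":0.45,"xyz":[0,0,0],"turn":[0,0,0]},
    {"grip":0.55,"xyz":[0,0,0],"turn":[0,0,0]},
    {"grip":0.55,"xyz":[0.02,0,-0.3],"turn":[0,0,0]},
    {"grip":0.55,"xyz":[0,0,-0.9],"turn":[0,0,0]}
  ]
}}

```text
time: 13.95
ee_pos: [0.5133, -0.057, 0.0401]
tool_rot: [179.9, -0.1, -160.2]
ft_force: [0.4, 0.2, -0.4]
opening: 0.549
finger_force: 0.0
```

{"fn": "drive_tool", "kwargs": {
  "deltas": [
    {"grip":0.55,"xyz":[0,0,-1],"turn":[0,0,0]},
    {"grip":0.55,"xyz":[0,0,-1],"turn":[0,0,0]},
    {"grip":0.55,"xyz":[0,0,-1],"turn":[0,0,0]},
    {"grip":0.55,"xyz":[0,0,-1],"turn":[0,0,-0.64]},
    {"grip":0.55,"xyz":[0,0,0],"turn":[0,0,0]},
    {"grip":0.55,"xyz":[0,0,0],"turn":[0,0,0]}
  ]
}}

```text
time: 14.55
ee_pos: [0.5143, -0.0576, 0.1209]
tool_rot: [-180.0, 0.1, -155.9]
ft_force: [0.9, -0.6, 0.8]
opening: 0.548
finger_force: 0.0
```

```bash
python3 v.py v2.png; cat > m8.py <<'E'
from h import *
f=grab_frame("wrist"); W=pts(f)
o=ctrl.get_obs(); print(o["ee_pos"],o["tool_rot"],o["ft_force"],o["opening"])
a=np.deg2rad(19.8); ux=np.array([np.cos(a),np.sin(a)]); uy=np.array([-np.sin(a),np.cos(a)])
d=W[...,:2]-np.array([.5541,-.0433]); X=d@ux*1e3; Y=d@uy*1e3; Z=W[...,2]*1e3
def rect(n,m):
    c=max(cv2.findContours(m.astype(np.uint8),0,2)[0],key=cv2.contourArea); k=np.zeros(m.shape,np.uint8); cv2.drawContours(k,[c],-1,1,-1); k=(k>0)&m
    print(n,k.sum(),"z",round(np.median(Z[k]),1),"fix",cv2.minAreaRect(np.c_[X[k],Y[k]].astype(np.float32)),"world",cv2.minAreaRect((W[k][:,:2]*1e3).astype(np.float32))[0])
r=(abs(X)<45)&(abs(Y)<75)
rect("plate",(abs(Z-12)<60)&(Z>6)&r)
rect("knob",(abs(Z-55)<4)&r&(Y<-15))
rect("body",(abs(Z-27.5)<2)&r&(abs(Y)<25)&(X<13)&(X>-32))
E
python3 m8.py
```

```text
[ 0.5132656  -0.05762991  0.11972366] [ 1.79954622e+02 -6.58902062e-02 -1.55891229e+02] [ 0.44568133  0.15656893 -0.59154105] [ 0.02112291 -0.01913437  0.0262461 ]
[ 0.5133019  -0.0576759   0.11970177] [ 1.79954552e+02 -6.82839835e-02 -1.55885148e+02] [ 0.24825584 -0.79866402  0.89824697] 0.5441582786791016
plate 7904 z 14.1 fix ((-7.908184051513672, 0.3676910400390625), (139.34339904785156, 74.12105560302734), 89.4942398071289) world (546.5347900390625, -45.63288116455078)
knob 19 z 54.3 fix ((19.11453628540039, -31.529321670532227), (1.4158275127410889, 8.066683769226074), 86.93449401855469) world (582.7647094726562, -66.49049377441406)
body 1850 z 27.7 fix ((-6.7673492431640625, 1.4957771301269531), (46.69245147705078, 39.258182525634766), 89.94908905029297) world (547.22607421875, -44.18500518798828)
```

View pics/v2.png

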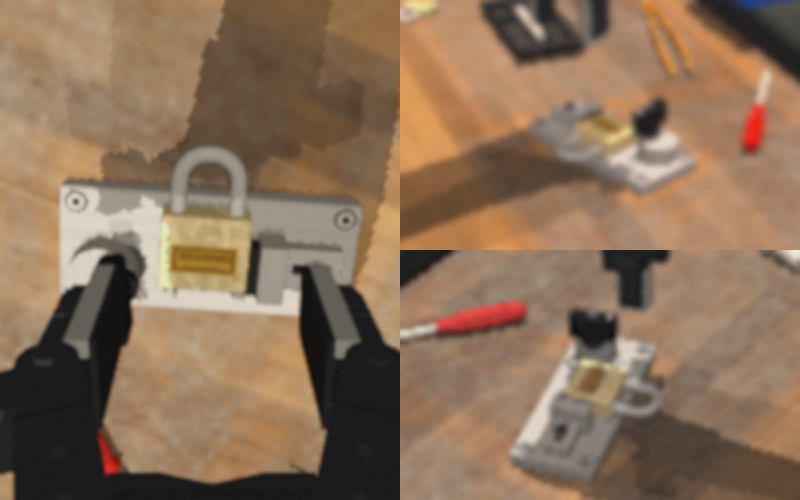

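The padlock lies flat, square and next to the black buffer (buffer at (253,268), body at (205,250)). The knob is hidden behind a finger here. Going above the knob.

{"fn": "drive_tool", "kwargs": {
  "deltas": [
    {"grip":0.55,"xyz":[-0.78,-0.71,0],"turn":[0,0,0]},
    {"grip":0.55,"xyz":[-0.78,-0.71,0],"turn":[0,0,0]},
    {"grip":0.55,"xyz":[-0.78,-0.71,0],"turn":[0,0,0]},
    {"grip":0.55,"xyz":[0,0,0],"turn":[0,0,-0.62]},
    {"grip":0.55,"xyz":[0,0,0],"turn":[0,0,0]},
    {"grip":0.55,"xyz":[0,0,0],"turn":[0,0,0]}
  ]
}}

```text
time: 15.35
ee_pos: [0.5733, -0.0773, 0.1198]
tool_rot: [179.9, -0.1, -151.7]
ft_force: [0.5, 0.0, -0.7]
opening: 0.551
finger_force: 0.0
```

```bash
python3 m8.py
```

```text
[ 0.57335137 -0.07724919  0.12003223] [ 1.79959405e+02 -5.05793657e-02 -1.51675979e+02] [-0.61311467  0.48403708  0.04254061] 0.5464841540802474
plate 10462 z 18.8 fix ((-7.967670440673828, 0.12905120849609375), (74.03825378417969, 139.8587188720703), 0.030164282768964767) world (546.5596923828125, -45.87754821777344)
knob 666 z 55.8 fix ((6.057162284851074, -38.57640075683594), (35.580543518066406, 11.3084077835083), 8.248449325561523) world (572.8663940429688, -77.54400634765625)
body 2165 z 27.7 fix ((-6.585378646850586, 1.2144813537597656), (46.35782241821289, 39.04358673095703), 89.81885528564453) world (547.4924926757812, -44.38803482055664)
```

{"fn": "drive_tool", "kwargs": {
  "deltas": [
    {"grip":0.55,"xyz":[0.01,0,1],"turn":[0,0,0]},
    {"grip":0.55,"xyz":[0,0,1],"turn":[0,0,0.04]},
    {"grip":0.55,"xyz":[0,0,1],"turn":[0,0,0]},
    {"grip":0.55,"xyz":[0,0,1],"turn":[0,0,0]},
    {"grip":0.55,"xyz":[0,0,0.4],"turn":[0,0,0]},
    {"grip":0.55,"xyz":[0,0,0],"turn":[0,0,0]}
  ],
  "newtons": 90
}}

```text
time: 16.0
ee_pos: [0.5728, -0.0774, 0.0316]
tool_rot: [179.9, -0.1, -151.9]
ft_force: [-1.3, 0.8, 0.6]
opening: 0.551
finger_force: 0.0
```

{"fn": "drive_tool", "kwargs": {
  "deltas": [
    {"grip":0.05,"xyz":[0,0,0],"turn":[0,0,0]},
    {"grip":0.05,"xyz":[0,0,0],"turn":[0,0,0]},
    {"grip":0.05,"xyz":[0,0,0],"turn":[0,0,0]},
    {"grip":0.05,"xyz":[0,0,0],"turn":[0,0,0]},
    {"grip":0.05,"xyz":[0,0,0],"turn":[0,0,0]}
  ],
  "newtons": 90
}}

```text
time: 16.5
ee_pos: [0.574, -0.0764, 0.034]
tool_rot: [180.0, 0.1, -151.9]
ft_force: [-2.9, 2.2, 8.2]
opening: 0.131
finger_force: 88.3
```

```bash
cat > t.py <<'E'
from station import ctrl
import numpy as np
o=ctrl.get_obs(); y=o["tool_rot"][2]; fx=o["ft_force"]
print("yaw",round(y,2),"ecc rad",round(np.deg2rad((199.8-y)%360 if (199.8-y)%360<300 else (199.8-y)%360-360),3),"T",np.round(o["torque"],3),"F",np.round(fx,1),np.round(o["ee_pos"]*1e3,1),o["opening"].round(3),"j7",o["joint_positions"][6].round(1))
E
python3 t.py
```

```text
Traceback (most recent call last):
  File "t.py", line 4, in <module>
    print("yaw",round(y,2),"ecc rad",round(np.deg2rad((199.8-y)%360 if (199.8-y)%360<300 else (199.8-y)%360-360),3),"T",np.round(o["torque"],3),"F",np.round(fx,1),np.round(o["ee_pos"]*1e3,1),o["opening"].round(3),"j7",o["joint_positions"][6].round(1))
                                                                                                                                                                                               ^^^^^^^^^^^^^^^^^^
AttributeError: 'float' object has no attribute 'round'
```

{"fn": "drive_tool", "kwargs": {
  "deltas": [
    {"grip":0.05,"xyz":[-0.05,0.02,-0.1],"turn":[0,0,0]},
    {"grip":0.05,"xyz":[0,0,0],"turn":[0,0,0.5]},
    {"grip":0.05,"xyz":[0,0,0],"turn":[0,0,1]},
    {"grip":0.05,"xyz":[0,0,0],"turn":[0,0,1]}
  ]
}}

```text
time: 16.9
ee_pos: [0.5737, -0.0763, 0.0357]
tool_rot: [180.0, -0.1, -169.3]
ft_force: [-6.1, 0.8, 8.6]
opening: 0.118
finger_force: 130.0
```

```bash
sed -i 's/o\["opening"\].round(3)/round(o["opening"],3)/; s/o\["joint_positions"\]\[6\].round(1)/round(float(o["joint_positions"][6]),1)/' t.py; python3 t.py
```

```text
yaw -169.32 ecc rad 0.159 T [0.521 1.432 0.143] F [-6.1  0.8  8.6] [573.7 -76.3  35.7] 0.118 j7 83.9
```

{"fn": "drive_tool", "kwargs": {
  "deltas": [
    {"grip":0.05,"xyz":[0,0,0],"turn":[0,0,1]},
    {"grip":0.05,"xyz":[0,0,0],"turn":[0,0,1]},
    {"grip":0.05,"xyz":[0,0,0],"turn":[0,0,1]},
    {"grip":0.05,"xyz":[0,0,0],"turn":[0,0,1]},
    {"grip":0.05,"xyz":[0,0,0],"turn":[0,0,1]},
    {"grip":0.05,"xyz":[0,0,0],"turn":[0,0,1]},
    {"grip":0.05,"xyz":[0,0,0],"turn":[0,0,1]},
    {"grip":0.05,"xyz":[0,0,0],"turn":[0,0,0]}
  ]
}}

```text
time: 17.7
ee_pos: [0.5738, -0.0759, 0.0357]
tool_rot: [-180.0, -0.1, 142.6]
ft_force: [-6.4, 1.4, 10.0]
opening: 0.116
finger_force: 130.2
```

```bash
python3 t.py
```

```text
yaw 142.63 ecc rad 0.998 T [ 0.66   1.128 -0.194] F [-6.4  1.4 10. ] [573.8 -75.9  35.7] 0.116 j7 45.9
```

{"fn": "drive_tool", "kwargs": {
  "deltas": [
    {"grip":0.05,"xyz":[0,0,0],"turn":[0,0,1]},
    {"grip":0.05,"xyz":[0,0,0],"turn":[0,0,1]},
    {"grip":0.05,"xyz":[0,0,0],"turn":[0,0,0.5]}
  ]
}}

```text
time: 18.0
ee_pos: [0.574, -0.0758, 0.0357]
tool_rot: [-180.0, -0.1, 125.4]
ft_force: [-4.4, 2.3, 8.7]
opening: 0.116
finger_force: 130.0
```

```bash
python3 t.py
```

```text
yaw 125.44 ecc rad 1.298 T [0.613 1.033 0.131] F [-4.4  2.3  8.7] [574.  -75.8  35.7] 0.116 j7 32.6
```

{"fn": "drive_tool", "kwargs": {
  "deltas": [
    {"grip":0.05,"xyz":[0,0,0],"turn":[0,0,0.5]},
    {"grip":0.05,"xyz":[0,0,0],"turn":[0,0,0]}
  ]
}}

```text
time: 18.2
ee_pos: [0.574, -0.0758, 0.0357]
tool_rot: [-180.0, -0.1, 122.1]
ft_force: [-5.4, 1.5, 9.3]
opening: 0.119
finger_force: 130.0
```

```bash
python3 t.py
```

```text
yaw 122.12 ecc rad 1.356 T [ 0.653  1.042 -0.072] F [-5.4  1.5  9.3] [574.  -75.8  35.7] 0.119 j7 30.1
```

{"fn": "drive_tool", "kwargs": {
  "deltas": [
    {"grip":0.05,"xyz":[0,0,0],"turn":[0,0,0.4]},
    {"grip":0.05,"xyz":[0,0,0],"turn":[0,0,0.4]},
    {"grip":0.05,"xyz":[0,0,0],"turn":[0,0,0.4]}
  ]
}}

```text
time: 18.5
ee_pos: [0.5741, -0.0758, 0.0357]
tool_rot: [-180.0, -0.1, 113.9]
ft_force: [-5.0, 2.4, 9.1]
opening: 0.118
finger_force: 130.1
```

```bash
python3 t.py
```

```text
yaw 113.87 ecc rad 1.5 T [0.613 0.893 0.154] F [-5.   2.4  9.1] [574.1 -75.8  35.7] 0.118 j7 23.7
```

{"fn": "drive_tool", "kwargs": {
  "deltas": [
    {"grip":0.05,"xyz":[0,0,0],"turn":[0,0,0.4]},
    {"grip":0.05,"xyz":[0,0,0],"turn":[0,0,0.4]}
  ]
}}

```text
time: 18.7
ee_pos: [0.5741, -0.0758, 0.0357]
tool_rot: [-180.0, -0.1, 108.4]
ft_force: [-5.1, 1.9, 9.4]
opening: 0.114
finger_force: 130.0
```

```bash
python3 t.py
```

```text
yaw 108.37 ecc rad 1.596 T [0.567 0.926 0.216] F [-5.1  1.9  9.4] [574.1 -75.8  35.7] 0.114 j7 19.5
```

{"fn": "drive_tool", "kwargs": {
  "deltas": [
    {"grip":0.05,"xyz":[0,0,0],"turn":[0,0,0.4]}
  ]
}}

```text
time: 18.8
ee_pos: [0.5742, -0.0758, 0.0357]
tool_rot: [-180.0, -0.1, 105.6]
ft_force: [-4.7, 2.2, 9.4]
opening: 0.116
finger_force: 130.0
```

```bash
python3 t.py
```

```text
yaw 105.62 ecc rad 1.644 T [0.562 0.941 0.181] F [-4.7  2.2  9.4] [574.2 -75.8  35.7] 0.116 j7 17.4
```

{"fn": "drive_tool", "kwargs": {
  "deltas": [
    {"grip":0.05,"xyz":[0,0,0],"turn":[0,0,0.4]}
  ]
}}

```text
time: 18.9
ee_pos: [0.5742, -0.0758, 0.0357]
tool_rot: [-180.0, -0.1, 102.9]
ft_force: [-4.7, 1.4, 8.4]
opening: 0.119
finger_force: 129.9
```

```bash
python3 t.py
```

```text
yaw 102.87 ecc rad 1.692 T [0.512 0.932 0.203] F [-4.7  1.4  8.4] [574.2 -75.8  35.7] 0.119 j7 15.3
```

{"fn": "drive_tool", "kwargs": {
  "deltas": [
    {"grip":0.05,"xyz":[0,0,0],"turn":[0,0,0.4]}
  ]
}}

```text
time: 19.0
ee_pos: [0.5742, -0.0758, 0.0357]
tool_rot: [-180.0, -0.1, 100.1]
ft_force: [-5.4, 1.9, 8.7]
opening: 0.114
finger_force: 129.9
```

```bash
python3 t.py
```

```text
yaw 100.14 ecc rad 1.739 T [0.458 0.869 0.38 ] F [-5.4  1.9  8.7] [574.2 -75.8  35.7] 0.114 j7 13.3
```

{"fn": "drive_tool", "kwargs": {
  "deltas": [
    {"grip":0.05,"xyz":[0,0,0],"turn":[0,0,0.4]}
  ]
}}

```text
time: 19.1
ee_pos: [0.5742, -0.0758, 0.0357]
tool_rot: [-180.0, -0.1, 97.4]
ft_force: [-5.7, 2.1, 8.3]
opening: 0.113
finger_force: 130.0
```

```bash
python3 t.py
```

```text
yaw 97.42 ecc rad 1.787 T [0.413 0.897 0.47 ] F [-5.7  2.1  8.3] [574.2 -75.8  35.7] 0.113 j7 11.2
```

{"fn": "drive_tool", "kwargs": {
  "deltas": [
    {"grip":0.05,"xyz":[0,0,0],"turn":[0,0,0.15]}
  ]
}}

```text
time: 19.2
ee_pos: [0.5742, -0.0759, 0.0357]
tool_rot: [-180.0, -0.1, 96.4]
ft_force: [-5.8, 1.1, 8.0]
opening: 0.12
finger_force: 130.1
```

```bash
python3 t.py
```

```text
yaw 96.42 ecc rad 1.804 T [0.424 0.895 0.555] F [-5.8  1.1  8. ] [574.2 -75.9  35.7] 0.12 j7 10.4
```

{"fn": "drive_tool", "kwargs": {
  "deltas": [
    {"grip":0.05,"xyz":[0,0,0],"turn":[0,0,0]}
  ]
}}

```text
time: 19.3
ee_pos: [0.5742, -0.0759, 0.0357]
tool_rot: [-180.0, -0.1, 96.5]
ft_force: [-5.2, 0.9, 8.4]
opening: 0.117
finger_force: 129.9
```

```bash
python3 t.py
```

```text
yaw 96.47 ecc rad 1.803 T [0.423 0.867 0.317] F [-5.2  0.9  8.4] [574.2 -75.9  35.7] 0.117 j7 10.5
```

{"fn": "drive_tool", "kwargs": {
  "deltas": [
    {"grip":0.05,"xyz":[0,-0.06,-0.08],"turn":[0,0,0]},
    {"grip":0.05,"xyz":[0,0,0],"turn":[0,0,0]}
  ]
}}

```text
time: 19.5
ee_pos: [0.5739, -0.076, 0.0361]
tool_rot: [179.9, -0.0, 96.5]
ft_force: [3.4, 1.9, -6.4]
opening: 0.115
finger_force: 116.9
```

```bash
python3 t.py
```

```text
yaw 96.47 ecc rad 1.803 T [ 0.325 -0.365  0.276] F [ 3.4  1.9 -6.4] [573.9 -76.   36.1] 0.115 j7 10.5
```

{"fn": "drive_tool", "kwargs": {
  "deltas": [
    {"grip":0.05,"xyz":[0,0.02,0.035],"turn":[0,0,0]},
    {"grip":0.15,"xyz":[0,0,0],"turn":[0,0,0]},
    {"grip":0.25,"xyz":[0,0,0],"turn":[0,0,0]},
    {"grip":0.4,"xyz":[0,0,0],"turn":[0,0,0]},
    {"grip":0.45,"xyz":[0,0,0],"turn":[0,0,0]},
    {"grip":0.45,"xyz":[0,0,-0.5],"turn":[0,0,0]},
    {"grip":0.45,"xyz":[0,0,-1],"turn":[0,0,0]},
    {"grip":0.45,"xyz":[0,0,-1],"turn":[0,0,0]}
  ]
}}

```text
time: 20.3
ee_pos: [0.5735, -0.0771, 0.0863]
tool_rot: [-180.0, 0.0, 96.4]
ft_force: [1.5, -0.3, 0.5]
opening: 0.454
finger_force: 0.0
```

{"fn": "drive_tool", "kwargs": {
  "deltas": [
    {"grip":0.45,"xyz":[0,0,-1],"turn":[0,0,0]},
    {"grip":0.45,"xyz":[0,0,-1],"turn":[0,0,0]},
    {"grip":0.45,"xyz":[0,0,-0.5],"turn":[0,0,0]},
    {"grip":0.45,"xyz":[0,0,0],"turn":[0,0,0]},
    {"grip":0.45,"xyz":[0,0,0],"turn":[0,0,0]}
  ]
}}

```text
time: 20.8
ee_pos: [0.5734, -0.0769, 0.135]
tool_rot: [-180.0, -0.0, 96.4]
ft_force: [0.2, 0.6, -0.5]
opening: 0.446
finger_force: 0.0
```

```bash
python3 v.py v3.png; python3 m8.py
```

```text
[ 0.57292818 -0.07682044  0.13430861] [-1.79885924e+02 -2.00293903e-02  9.63962533e+01] [-0.80385971  0.14325586  0.17667703] [-0.0120899   0.02893181  0.01662072]
[ 0.57306406 -0.07684112  0.13440673] [-1.79898864e+02 -1.60627699e-02  9.63970210e+01] [ 0.41129709  0.69794505 -0.12497338] 0.4494368366815628
plate 10559 z 14.3 fix ((-7.9600982666015625, 0.04583740234375), (73.99436950683594, 140.06202697753906), 0.05370621010661125) world (546.5950317382812, -45.953224182128906)
knob 620 z 55.9 fix ((6.746554374694824, -38.422908782958984), (35.550086975097656, 11.53432846069336), 76.41424560546875) world (573.4630737304688, -77.16606903076172)
body 2147 z 27.9 fix ((-6.4477081298828125, -0.7472152709960938), (38.84993362426758, 48.322513580322266), 0.004139305092394352) world (548.2864990234375, -46.18712615966797)
```

View pics/v3.png

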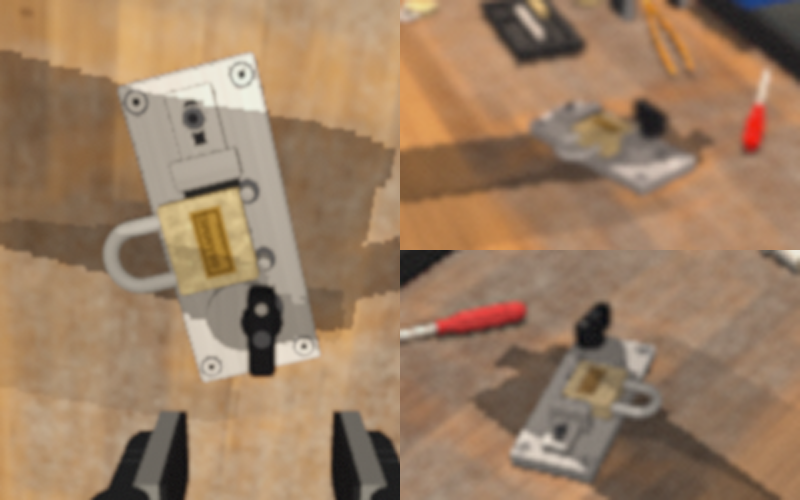

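The padlock is square on the plate. Its keyway end is on both pins ((248,190) and (263,260)), its side is on the black buffer ((213,188)), and the lobe ((232,312)) bears on its other side. The knob stayed at about 1.80 rad after release and the gripper is clear, so I'm handing in.

```bash
python3 -c "
from station import workorder
print(workorder.job_done())"
```

```text
the job is handed in; nothing more can be done
None
```

The padlock is clamped flat against both pins and the buffer, nipped at roughly 20 N estimated from the knob torque (not measured directly), with the gripper clear, and the job was handed in at about 21 s; no verdict came back.

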